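Lock the dry box hatch with its quarter-turn stud

TASK

Take the orange wing stud out of its black holder, put its cross bar down through the empty slot in the dry box's hatch, press it down against the spring and turn it a quarter turn clockwise (seen from above) until its cam catches under the hatch, then let go of it. Be gentle: never push, pull or twist it against the box with more than about 30 N. Leave the jar and the screwdriver where they are.

Things in the scene. Friction and masses are not known exactly. Their poses are not given: they have to be found in the camera images.
- stud: Loose quarter-turn stud, 64 mm tall, about 60 g, upright in the holder. Origin: centre of the underside of its steel cross bar; z up the stud. Bar 28 mm long (x), 8 mm wide (y), 6 mm high; above it a round shank 9 mm across, then the orange wing. A half turn about z makes no difference.
- wing (a point): Point to grip, on the stud's axis 51 mm above its origin. The orange wing spans 30 to 64 mm above the origin, 32 mm long (stud x) and 12 mm thick (stud y): grip across the thickness. With the TCP 3 mm either way of this point the fingertips stay clear of the hatch.
- holder: Black block, 60 x 50 x 22 mm, fixed to the bench, with a pocket 32 x 12 mm (long side along its x), floor 6 mm and rim 22 mm above the bench, in which the stud stands with its bar along the holder's x. Origin: centre of its underside.
- drybox: Grey box fixed to the bench, 120 mm (x) by 200 mm (y); aluminium hatch, its top 60 mm above the bench. Origin: centre of the underside. The empty slot is at local y = +65 mm; at y = -65 mm stands another stud, already locked and rigid, its wing along the box's y, top 108 mm above the bench: so a locked stud is turned.
- slot (a point): Centre of the empty slot at the hatch's top face, axes as the dry box's. Slot 31 mm long (x), 11 mm wide (y), hatch 6 mm thick. A receptacle with a wider slot hides below, at a depth differing by up to 5 mm from box to box, to be felt. Bar along x, the stud goes down freely until its origin is 13 to 18 mm below the hatch's top and meets a spring pad; caught at last it is 16 to 21 mm below.
- spring_pad (a joint): Travel of the hidden spring pad, m: 0 untouched (4 N to start it), 0.007 the bar just clears the cam's ridge and can turn (12.4 N), 0.0095 hard stop (15.4 N). Stops let the bar turn only clockwise from above, by 90 degrees, to lie along the box's y; there a notch 4 mm deep, 12 mm wide lets the spring lift the bar and catch it, pad at about 0.003.
- jar: Amber jar with blue cap, 54 mm across, 75 mm high, standing loose on the bench; a bystander. Origin: centre of its underside.
- screwdriver: Screwdriver with yellow handle, lying loose on the bench; a bystander. Origin near its middle.
Things that resemble listed ones, but are neither listed nor needed, are in the scene too. What is shaped like the stud but purple, turquoise or yellow is not meant.

How it is judged:
By the outcome, as a careful person would: the job done as asked, in the order asked, and still so for the second after the job is handed in, with the robot touching nothing.
It also fails if it takes over 56 s, if anything falls off the work surface, if the arm or the gripper's body presses on something with over 40 N, if the wrist force passes 120 N, or if a joint passes its speed limit or range.

ROBOT

A 6-joint arm with a two-finger parallel gripper is mounted at the origin on the work surface. World frame = base frame: x ahead of the robot, y to its left, z up, the work surface at z = 0. Lengths are in m, angles in rad, forces in N, time in s.
With the tool pointing down it reaches from about 0.375 to 0.925 m from the base axis. Payload 5.7 kg.
Tool frame: the origin (TCP) lies between the finger pads, 19 mm behind the fingertips; this is the grasp point; z points along the fingers, y is the line along which they close (so a half turn about z gives the same grasp; the last joint's range is limited). The gripper opens to 88 mm and grips with 3 to 60 N. Pads are 20 mm wide; open, the fingers measure 115 mm over their backs; the gripper's body (75 mm by 178 mm) begins 61 mm behind the grasp point.
Start: joints at [-1.443, 0.359, 1.51, -0, 1.272, -0.115], TCP at [0.144, -0.582, 0.241] pointing down, gripper open.
Joint ranges: [-2.97, 2.97], [-1.01, 2.36], [0.21, 2.38], [-0.96, 4.11], [0.2, 2.71], [-2.98, 2.98]. Speed limits (rad/s): [2.39, 2.39, 3.14, 3.14, 3.14, 3.14].

INTERFACE

Orientations are given as a unit quaternion [x, y, z, w].
In Python, from bench import move_ptp, servo_line, goto_joints, move_gripper, sleep, inverse_kinematics, capture, PlanningError, close_job, spot_in, silhouettes, current_clock, current_joint_pos, current_qvel, current_joint_torque, current_position, current_orientation, current_force, current_torque, current_finger_gap, current_grip_force gives the robot as it stands. Calls block until the motion is done:
- move_ptp(position, orientation): joint-space move of the TCP to a pose.
- servo_line(position, orientation=None, rate=0.15, contact_N=None): straight line of the TCP; orientation=None keeps the orientation; rate is the mean speed in m/s. With contact_N (N) it stops when the force on the tool has changed by that much, and returns True; else False.
- goto_joints(angles): joint-space move.
- move_gripper(opening): finger opening in m; the grip force is fixed at half the most; returns when the fingers have stopped.
- sleep(seconds).
- inverse_kinematics(position, orientation): joint angles nearest the present ones, or None.
- capture(name): name is "scene" or "top" or "wrist"; returns a dict with "image" (420x560x3 uint8, blue, green, red), "range_z" (420x560 float32, m along the optical axis (not along the pixel's ray), 0 where there is no reading), "intrinsics" (3x3 intrinsics, pixels), "k1" (the pictures are not rectified: a ray, as slopes to the right and down, at radius r is drawn at 1 + k1 r^2 times it, then the intrinsics apply), "R" (3x3) and "t" (3): a world point X has camera coordinates R X + t. Camera axes: x right, y down, z forward; pixel columns grow to the right and rows downward; lengths in m; the calibration is good to about 2 mm. A picture is of the moment at which its call begins.
A pose or a line that the arm cannot do raises PlanningError and nothing moves.
- close_job(): hands the job in; it is judged then, once.
Trained networks look in the newest picture that a camera, given by its name, has taken for a name from the list of things; names that differ only in an ending like _2 or _b are one class to them, and where a whole thing is asked for, a point or a joint stands for the part that bears it (a point fixed in the world has none). Each returns a list of dicts, best first, with "conf" (0 to 1); they miss things now and then, are a little off and sometimes report something else, mostly with a low value. They report only what shows in the picture. A call takes as long as a camera call. They do not tell look-alikes from the thing itself.
- spot_in(camera, query): "xy" ([column, row] in pixels, amid what is visible of it).
- silhouettes(camera, query): "region" (420x560 bool, what is visible of it) and "xy" ([column, row] in pixels, amid what is visible of it).
Readings, each from a call of its own:
- current_clock(): time.
- current_joint_pos(): joint angles.
- current_qvel(): joint speeds.
- current_joint_torque(): joint torques, N m.
- current_position(): TCP position.
- current_orientation(): TCP orientation.
- current_force(): force on the tool from outside, world axes, zero at the start.
- current_torque(): the same for the moment, N m.
- current_finger_gap(): finger opening in m.
- current_grip_force(): force on a finger pad.
Only numpy, scipy, OpenCV 4.12 (cv2) and the standard library are available. Lean on these libraries where they do the work, as an engineer would, in place of code of your own. Each camera call takes 0.05 s, during which the arm holds its last target. There are 200 camera calls.

## Working session

There is one attempt and no reset: what is moved stays moved. The work goes in short steps, each a Python script; the robot and the scene stay as the last script left them, time stands still between calls to the robot, and variables do not carry over. Pictures are saved under pics/ and viewed, at most 10 in all, crops included, and the job is handed in when it is done.

```bash
mkdir -p pics; ls; cat > h.py <<'E'
import numpy as np, cv2
from bench import *
def undist(c,uv):
    K=c["intrinsics"]; d=np.array([(uv[0]-K[0,2])/K[0,0],(uv[1]-K[1,2])/K[1,1]]); s=d.copy()
    for _ in range(20): s=d/(1+c["k1"]*(s@s))
    return s
def ray(c,uv):
    s=undist(c,uv); R=c["R"]; return -R.T@c["t"], R.T@np.array([s[0],s[1],1.])
def at_z(c,uv,z):
    o,d=ray(c,uv); return o+d*(z-o[2])/d[2]
def cloud(c,mask):
    K=c["intrinsics"]; v,u=np.nonzero(mask&(c["range_z"]>0)); d=np.stack([(u-K[0,2])/K[0,0],(v-K[1,2])/K[1,1]],1); s=d.copy()
    for _ in range(20): s=d/(1+c["k1"]*(s**2).sum(1,keepdims=True))
    z=c["range_z"][v,u]; P=np.c_[s*z[:,None],z]; return (P-c["t"])@c["R"], np.c_[u,v]
def proj(c,X):
    p=c["R"]@np.asarray(X,float)+c["t"]; s=p[:2]/p[2]; s=s*(1+c["k1"]*(s@s)); return (c["intrinsics"]@np.r_[s,1])[:2]
def down(yaw):  # tool z down, tool y along world direction yaw+90deg; tool x=(cos,sin)
    from scipy.spatial.transform import Rotation as Ro
    x=np.array([np.cos(yaw),np.sin(yaw),0]); z=np.array([0,0,-1.]); return Ro.from_matrix(np.c_[x,np.cross(z,x),z]).as_quat()
E
python3 - <<'E'
from h import *
for n in ("scene","top"):
    c=capture(n); cv2.imwrite(f"pics/{n}.png",c["image"]); print(n,(-c["R"].T@c["t"]).round(3),c["intrinsics"][0,0],c["k1"])
    for q in ("stud","wing","holder","drybox","jar","screwdriver"):
        for r in silhouettes(n,q):
            P,_=cloud(c,r["region"]); 
            print(q,round(r["conf"],2),np.round(r["xy"]),r["region"].sum(),np.median(P,0).round(3),P.max(0).round(3) if len(P) else "", c["image"][r["region"]].mean(0).round())
print(current_clock(),current_orientation())
E
```

```text
pics
scene [1.26  0.085 0.526] 521.0430097024001 -0.08990364171502926
stud 0.8 [370. 169.] 433 [0.466 0.238 0.044] [0.48  0.274 0.067] [76. 83. 26.]
stud 0.71 [311. 203.] 594 [0.584 0.124 0.044] [0.591 0.147 0.067] [ 38. 107. 125.]
stud 0.55 [279. 174.] 426 [0.493 0.073 0.046] [0.504 0.088 0.066] [75. 33. 61.]
stud 0.53 [324. 173.] 287 [0.502 0.153 0.055] [0.513 0.173 0.072] [ 24.  41. 112.]
wing 0.95 [280. 177.] 455 [0.493 0.073 0.043] [0.504 0.088 0.066] [74. 36. 60.]
wing 0.92 [376. 168.] 319 [0.466 0.238 0.047] [0.48  0.252 0.066] [76. 81. 24.]
wing 0.63 [325. 174.] 278 [0.503 0.153 0.055] [0.513 0.163 0.072] [ 24.  40. 111.]
wing 0.6 [309. 204.] 575 [0.584 0.124 0.044] [0.591 0.145 0.067] [ 38. 109. 128.]
wing 0.51 [267. 312.] 1482 [0.795 0.057 0.023] [0.842 0.104 0.029] [ 67. 151. 176.]
holder 0.6 [327. 190.] 653 [0.508 0.159 0.022] [0.581 0.184 0.064] [18. 20. 20.]
drybox 0.87 [122. 216.] 10156 [ 0.638 -0.169  0.059] [ 0.663 -0.072  0.11 ] [115. 122. 131.]
jar 0.59 [415. 224.] 1702 [0.637 0.276 0.05 ] [0.646 0.305 0.078] [85. 72. 70.]
jar 0.26 [326. 191.] 713 [0.509 0.157 0.02
[... 569 characters left out ...]
.476 0.247 0.067] [123. 134.  52.]
wing 0.57 [246. 235.] 136 [0.578 0.123 0.063] [0.593 0.146 0.068] [ 74. 180. 185.]
wing 0.45 [272. 280.] 95 [0.488 0.074 0.064] [0.499 0.087 0.067] [142.  74. 120.]
holder 0.71 [226. 279.] 613 [0.493 0.148 0.022] [0.526 0.182 0.072] [47. 53. 50.]
holder 0.46 [280. 144.] 708 [0.773 0.059 0.023] [0.837 0.1   0.03 ] [ 90. 176. 189.]
drybox 0.96 [392. 229.] 6557 [ 0.596 -0.169  0.061] [ 0.67  -0.072  0.111] [192. 204. 210.]
jar 0.75 [167. 213.] 708 [0.614 0.272 0.074] [0.642 0.302 0.079] [146.  97.  70.]
screwdriver 0.87 [278. 142.] 597 [0.775 0.058 0.024] [0.835 0.1   0.03 ] [ 89. 181. 197.]
0.7 [ 9.92641091e-01  1.21093614e-01 -1.41002926e-05 -6.01895099e-06]
```

```bash
python3 -c "
import cv2
a=cv2.imread('pics/scene.png');b=cv2.imread('pics/top.png')
cv2.imwrite('pics/s2.png',cv2.resize(a[120:340,20:460],(800,400),interpolation=2))
cv2.imwrite('pics/t2.png',cv2.resize(b[120:320,140:460],(800,500),interpolation=2))"
```

```text
(no output)
```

View pics/s2.png

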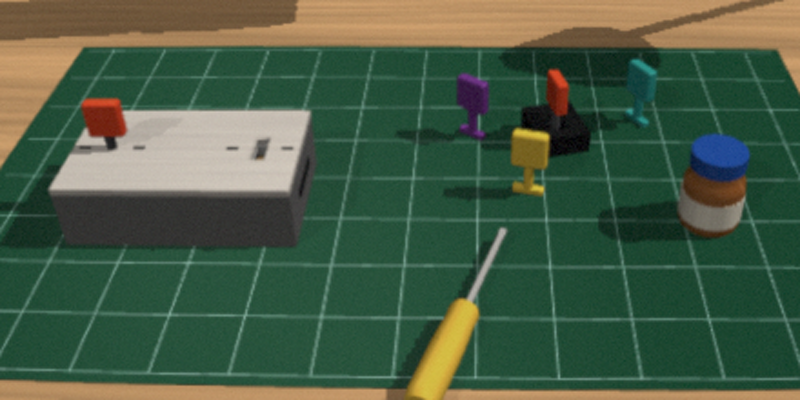

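View pics/t2.png

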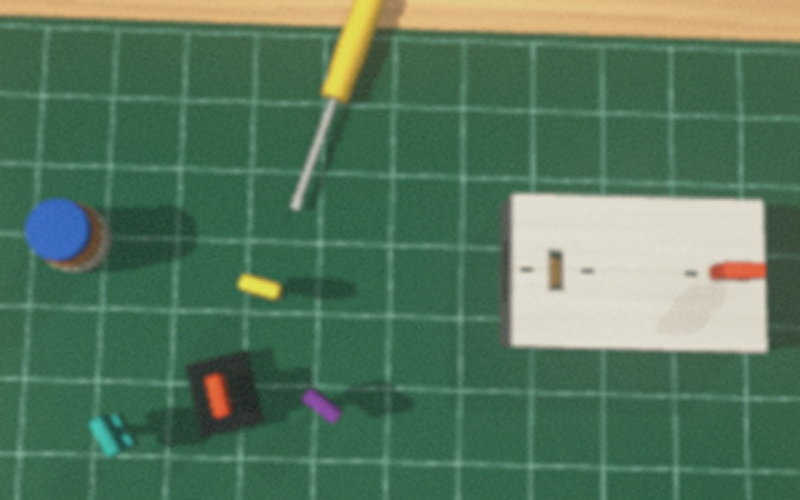

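The four loose wing studs in the top picture: orange in the black holder (227,277), purple (270,282), yellow (244,235) and turquoise (184,293). There is also an orange one locked in the box at about (435,228). The orange one in the holder fits the description. The empty slot is at (362,228), with box +y toward world +y. Next I'll take wrist views to confirm this and measure.

```bash
cat > look.py <<'E'
from h import *
import pickle,sys
def go(x,y,z,yaw): 
    move_ptp([x,y,z],down(yaw)); sleep(0.15); return capture("wrist")
E
python3 - <<'E'
from look import *
R={}
for k,(x,y) in dict(s1=(0.45,0.15),s2=(0.50,0.12)).items():
    c=go(x,y,0.26,0.0); print(current_joint_pos().round(2) if hasattr(current_joint_pos(),'round') else current_joint_pos())
    cv2.imwrite(f"pics/w_{k}.png",c["image"]); R[k]=c
    print(k,(-c["R"].T@c["t"]).round(3),c["R"].round(2).tolist(),proj(c,[.494,.15,.07]))
    for q in ("stud","holder"): 
        for r in silhouettes("wrist",q):
            P,_=cloud(c,r["region"]); print(q,round(r["conf"],2),np.round(r["xy"],1),r["region"].sum(),np.median(P,0).round(4) if len(P) else "")
pickle.dump(R,open("s.pkl","wb")); print(current_clock())
a=np.hstack([R["s1"]["image"],R["s2"]["image"]]); cv2.imwrite("pics/w12.png",cv2.resize(a,(800,300)))
E
```

```text
[ 0.18  0.16  1.74 -0.    1.24  1.75]
s1 [0.516 0.151 0.403] [[-0.0, -1.0, 0.0], [-0.97, 0.0, 0.24], [-0.24, -0.0, -0.97]] [285.44426658 147.8832363 ]
stud 0.95 [306.7  65.4] 635 [0.575  0.127  0.0631]
stud 0.66 [280.3 149. ] 365 [0.4929 0.1545 0.0696]
stud 0.62 [205.8 174.1] 689 [0.4609 0.2375 0.0582]
stud 0.6 [356.  152.7] 447 [0.4874 0.0777 0.0636]
holder 0.79 [286.8 146. ] 1781 [0.4953 0.1538 0.0221]
[0.1  0.22 1.67 0.   1.26 1.67]
s2 [0.565 0.121 0.403] [[0.0, -1.0, 0.0], [-0.97, -0.0, 0.25], [-0.25, -0.0, -0.97]] [257.35150152 195.02910292]
stud 0.94 [257.3 193.3] 444 [0.4957 0.1533 0.069 ]
stud 0.8 [183.7 215.4] 769 [0.462  0.2376 0.0525]
stud 0.74 [326.1 196.5] 452 [0.4896 0.0775 0.063 ]
stud 0.68 [281.1 113.9] 400 [0.5766 0.1263 0.0637]
holder 0.68 [262.  181.5] 1829 [0.4982 0.1496 0.0218]
4.4417
```

View pics/w12.png

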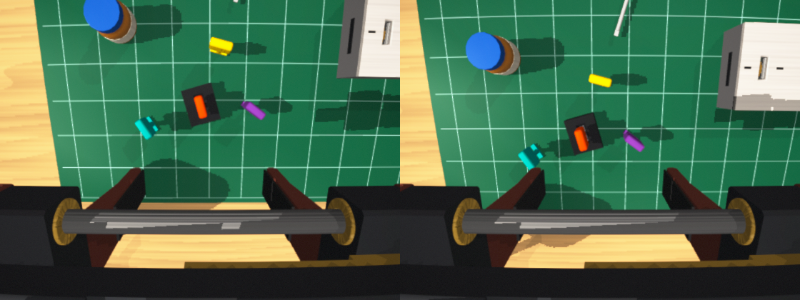

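The wrist pictures confirm it: the orange stud is in the black holder at (280,149) in view 1 and (257,193) in view 2. The slot shows at the right edge. The top and wrist cameras disagree by about 4 mm, so I'll measure with opposed wrist yaws to cancel the camera offset.

```bash
python3 - <<'E'
from look import *
R={}
T=dict(stud=(.495,.152,.20),slot=(.602,-.106,.24))
for n,(x,y,z) in T.items():
    for yaw in ((0.,np.pi) if n=="stud" else (np.pi,0.)):
        o=0.035
        q=inverse_kinematics([x-o*np.cos(yaw),y-o*np.sin(yaw),z],down(yaw)); 
        if q is None: print(n,yaw,"no ik"); continue
        c=go(x-o*np.cos(yaw),y-o*np.sin(yaw),z,yaw); c["tcp"]=current_position(); R[n,yaw]=c
        print(n,yaw,np.round(current_joint_pos(),2),proj(c,[x,y,z-.16]).round())
        im=c["image"]; 
        if n=="stud":
            hsv=cv2.cvtColor(im,cv2.COLOR_BGR2HSV); m=((hsv[...,0]<14)&(hsv[...,1]>150)&(hsv[...,2]>70))
            P,uv=cloud(c,m); k=(P[:,2]>.055)&(np.hypot(P[:,0]-x,P[:,1]-y)<.04); P=P[k]; top=P[P[:,2]>np.percentile(P[:,2],90)-.004]
            r=cv2.minAreaRect((top[:,:2]*1e4).astype(np.float32)); print(np.percentile(P[:,2],[5,50,95]).round(4),len(top),r,top.mean(0).round(4))
for (n,yw),c in R.items():
    cv2.imwrite(f"pics/v_{n}_{int(yw>1)}.png",c["image"])
pickle.dump(R,open("r.pkl","wb")); print(current_clock())
L=[]
for (n,yw),c in R.items():
    p=proj(c,[*T[n][:2],.065]).astype(int); p=np.clip(p,[100,75],[459,344]); L.append(cv2.resize(c["image"][p[1]-75:p[1]+75,p[0]-100:p[0]+100],(400,300)))
cv2.imwrite("pics/m4.png",np.vstack([np.hstack(L[:2]),np.hstack(L[2:4])]))
E
```

```text
stud 0.0 [ 0.18  0.24  1.8  -0.    1.1   1.75] [286. 162.]
[0.0661 0.0696 0.071 ] 466 ((4925.79345703125, 1550.127197265625), (320.7945251464844, 112.64024353027344), 14.668333053588867) [0.4932 0.1551 0.0696]
stud 3.141592653589793 [ 0.15  0.33  1.67  0.    1.14 -1.42] [284. 162.]
[0.0671 0.0696 0.0708] 472 ((4921.09326171875, 1552.0238037109375), (309.1434326171875, 111.24298095703125), 15.67834758758545) [0.4918 0.1552 0.0695]
slot 3.141592653589793 [-0.27  0.42  1.41  0.    1.31 -1.84] [282. 162.]
slot 0.0 [-0.3   0.33  1.56 -0.    1.25  1.27] [286. 160.]
12.0417
```

View pics/m4.png

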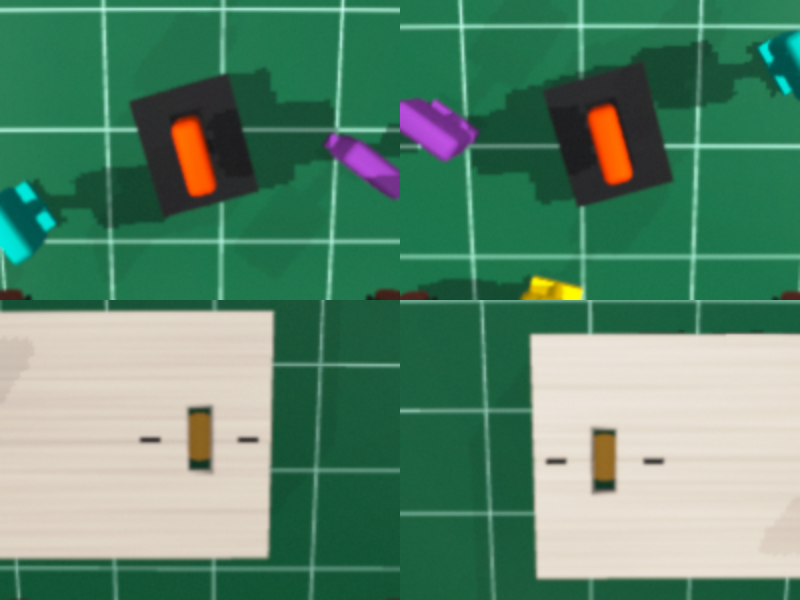

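The crops show the orange stud at the centre of both upper views, upright in the holder pocket and at the same yaw. The lower views show the slot with its brown pad at (200,440) and (604,460). Next I'll compute the slot pose.

```bash
python3 - <<'E'
from look import *
R=pickle.load(open("r.pkl","rb"))
for (n,yw),c in R.items():
    if n!="slot": continue
    # hatch plane height
    im=c["image"].astype(int); bright=(im.min(2)>130)
    P,uv=cloud(c,bright); k=(abs(P[:,2]-.06)<.006); zt=np.median(P[k,2]); 
    hat=np.zeros(bright.shape,np.uint8); hat[uv[k,1],uv[k,0]]=1
    near=np.zeros_like(hat); p=proj(c,[.602,-.106,zt]).astype(int); near[p[1]-40:p[1]+40,p[0]-18:p[0]+18]=1
    m=((im.min(2)<115)&(near>0)).astype(np.uint8)
    nl,lab,st,cen=cv2.connectedComponentsWithStats(m); i=1+np.argmax(st[1:,4]); v,u=np.nonzero(lab==i)
    W=np.array([at_z(c,(a,b),zt)[:2] for a,b in zip(u,v)])
    r=cv2.minAreaRect((W*1e4).astype(np.float32)); print(yw,"top",zt.round(4),len(u),r,W.mean(0).round(4))
    # box edge yaw
    cs,_=cv2.findContours(hat,cv2.RETR_EXTERNAL,cv2.CHAIN_APPROX_NONE); ct=max(cs,key=cv2.contourArea)[:,0,:]
    W=np.array([at_z(c,q,zt)[:2] for q in ct]); E=W[(W[:,1]>np.percentile(W[:,1],99)-.004)&(abs(W[:,0]-.602)<.045)]
    f=np.polyfit(E[:,0],E[:,1],1); print(" end edge yaw deg",np.degrees(np.arctan(f[0])).round(2),"y at .602",np.polyval(f,.602).round(4), len(E))
    for s in (1,-1):
        E=W[(s*W[:,0]>np.percentile(s*W[:,0],90)-.004)&(abs(W[:,1]+.106)<.03)]
        if len(E)>20: f=np.polyfit(E[:,1],E[:,0],1); print(" side",s,np.degrees(-np.arctan(f[0])).round(2),np.polyval(f,-.106).round(4))
q=None
for y in (15.2,15.2+180,15.2-180): 
  pass
E
```

```text
3.141592653589793 top 0.0602 367 ((5958.34228515625, -1066.255615234375), (301.2305908203125, 108.51997375488281), 0.22454820573329926) [ 0.5959 -0.1065]
 end edge yaw deg -0.03 y at .602 -0.0728 92
 side 1 0.15 0.656
 side -1 0.13 0.5373
0.0 top 0.0602 358 ((5965.7333984375, -1065.3916015625), (295.4635925292969, 109.45602416992188), 0.04500243812799454) [ 0.597  -0.1066]
 end edge yaw deg 0.24 y at .602 -0.0728 92
 side 1 0.05 0.6563
 side -1 0.03 0.5371
```

```bash
python3 - <<'E'
from look import *
yaw=np.radians(15.2+180); x,y=.4922,.1551
move_gripper(0.04)
move_ptp([x,y,.13],down(yaw)); servo_line([x,y,.057],rate=.08,contact_N=6)
print(current_position(),current_force()); move_gripper(0.0); print("gap",current_finger_gap(),current_grip_force())
servo_line([x,y,.063],rate=.03); print(current_force()); servo_line([x,y,.15],rate=.1); sleep(.1); print(current_force(),current_finger_gap())
move_ptp([.5964,-.1066,.15],down(np.pi+np.radians(.15))); sleep(.2)
c=capture("wrist"); cv2.imwrite("pics/held.png",c["image"]); print(current_position(),current_force(),np.round(current_joint_pos(),2),current_clock())
for z in (.099,.163): print(proj(c,[.5964,-.1066,z]))
p=proj(c,[.5964,-.1066,.12]).astype(int); cv2.imwrite("pics/held2.png",cv2.resize(c["image"][max(0,p[1]-150):p[1]+90,max(0,p[0]-160):p[0]+160],(800,600)))
E
```

```text
[0.49260542 0.15518198 0.05735075] [-0.66282381  0.48059948  0.52886956]
gap 0.012273574231769035 30.000041127204895
[-0.44375289 -0.07695657 -0.44950293]
[ 0.21380908  0.33937408 -1.45192063] 0.01188566180246469
[ 0.59622634 -0.10524639  0.15010015] [ 0.18887747 -0.10138039 -0.55322255] [-0.29  0.46  1.6   0.    1.09 -1.86] 19.825
[280.70064902 236.50157081]
[278.7685567  284.47035802]
```

View pics/held2.png

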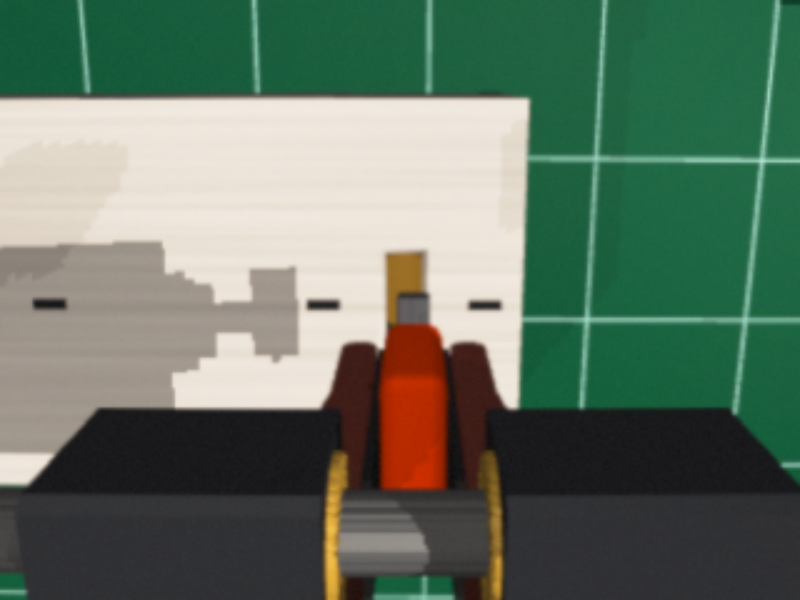

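The held crop shows the bar tip at (413,308), about 1 mm toward +y of the slot centre (407,285). That agrees with the TCP readout. I'll check the reading noise and correct.

```bash
python3 - <<'E'
from look import *
print([np.round(current_position(),4).tolist() for _ in range(4)])
sleep(.3); print(np.round(current_position(),4), current_orientation())
T=np.array([.5964,-.1066])
c=T.copy(); q=down(np.pi+np.radians(.15))
for i in range(3):
    e=T-current_position()[:2]; print(e.round(4)); 
    if abs(e).max()<.0003: break
    c=c+e; servo_line([*c,.13],q,rate=.05); sleep(.2)
print("cmd",c, current_position())
f0=np.array(current_force()); hit=servo_line([*c,.1155],q,rate=.05,contact_N=4); print(hit,current_position(),current_force())
if not hit:
    hit=servo_line([*c,.088],q,rate=.02,contact_N=3); print(hit,current_position(),current_force()-f0,current_torque(),current_clock())
E
```

```text
[[0.5962, -0.1052, 0.1501], [0.5962, -0.1052, 0.1501], [0.5962, -0.1052, 0.1501], [0.5962, -0.1052, 0.1501]]
[ 0.5964 -0.1064  0.1501] [-1.47887934e-03  9.99998905e-01 -1.88734189e-05  5.53642179e-05]
[-0.     -0.0002]
cmd [ 0.5964 -0.1066] [ 0.59643788 -0.10638335  0.15005942]
False [ 0.59657514 -0.1066547   0.11559857] [-0.17298394  0.45555448  0.32010538]
True [ 0.59644979 -0.10679598  0.09323457] [1.80476474 0.23566544 4.84022565] [ 0.08448317 -0.22699581  0.04056056] 21.9833
```

```bash
python3 - <<'E'
from look import *
q=down(np.pi+np.radians(.15)); c=[.5964,-.1066]; z=current_position()[2]
for i in range(12):
    z-=.001; servo_line([*c,z],q,rate=.01); sleep(.1); f=np.array(current_force()); p=current_position(); print(p.round(4),f.round(1),round(current_grip_force(),1))
    if abs(f[2])>12.8 or p[2]<.0846 or np.hypot(*f[:2])>12: break
print(current_clock(), np.array(current_torque()).round(2))
E
```

```text
[ 0.5965 -0.1068  0.0926] [-1.3 -1.1  5.6] 30.0
[ 0.5965 -0.1068  0.0916] [-0.7 -1.3  5.6] 30.0
[ 0.5965 -0.1068  0.0907] [-0.9 -0.4  6.5] 30.0
[ 0.5965 -0.1068  0.0898] [-1.1  0.4  7.9] 30.0
[ 0.5965 -0.1068  0.0889] [-1.5 -0.7  8.6] 30.0
[ 0.5965 -0.1068  0.0881] [-2.3 -0.2  9.8] 30.0
[ 0.5965 -0.1068  0.0872] [-3.2 -0.6  9.9] 30.0
[ 0.5965 -0.1068  0.0863] [-1.9 -0.6 11.6] 30.0
[ 0.5965 -0.1068  0.0854] [-3.2  0.3 12.4] 30.0
[ 0.5965 -0.1068  0.0846] [-4.3 -0.1 14.8] 30.0
25.4833 [-0.05  0.55  0.01]
```

```bash
python3 - <<'E'
from look import *
c=[.5964,-.1066]; servo_line([*c,current_position()[2]+.0003],down(np.pi+np.radians(.15)),rate=.01)
z=.0850-(current_position()[2]-.0850)*0
j0=np.array(current_joint_pos()); t0=np.array(current_torque())
for k in range(1,13):
    a=np.radians(7.5*k); j=j0.copy(); j[5]+=a; goto_joints(j); sleep(.05)
    f=np.array(current_force()); t=np.array(current_torque()); p=current_position()
    print(round(7.5*k,1),p.round(4),f.round(1),t.round(2),round(current_joint_pos()[5]-j0[5],3))
    if abs(t[2]-t0[2])>.25 or np.linalg.norm(f)>22: print("stop"); break
print(current_clock())
E
```

```text
7.5 [ 0.597  -0.1068  0.0873] [-2.9  0.  10.7] [ 0.09  0.32 -0.07] 0.131
15.0 [ 0.5973 -0.1069  0.0872] [-1.7  0.3 10.9] [ 0.02  0.11 -0.03] 0.262
22.5 [ 0.5974 -0.107   0.0872] [-0.7 -0.3  9.5] [ 0.02  0.03 -0.05] 0.393
30.0 [ 0.5975 -0.107   0.0872] [-0.8 -0.3  9.7] [ 0.02  0.05 -0.02] 0.524
37.5 [ 0.5976 -0.1069  0.0872] [ 0.  -0.6  9.1] [ 0.04 -0.07 -0.07] 0.655
45.0 [ 0.5977 -0.107   0.0872] [-0.2  0.9  8.4] [ 0.01 -0.07 -0.01] 0.786
52.5 [ 0.5977 -0.1069  0.0871] [-0.1  0.7  9. ] [ 0.05 -0.1  -0.02] 0.916
60.0 [ 0.5977 -0.107   0.0872] [-0.6 -1.   8.5] [ 0.02 -0.13 -0.06] 1.047
67.5 [ 0.5978 -0.107   0.0872] [ 0.3 -0.4  9.1] [-0.04 -0.14 -0.08] 1.178
75.0 [ 0.5978 -0.107   0.0873] [0.6 0.7 9. ] [-0.   -0.1  -0.01] 1.309
82.5 [ 0.598  -0.107   0.0875] [ 0.3  0.7 11.4] [-0.01 -0.08 -0.08] 1.44
90.0 [ 0.5981 -0.107   0.0876] [-0.   0.8  9.9] [ 0.01 -0.05 -0.02] 1.571
29.4583
```

```bash
python3 - <<'E'
from look import *
print(current_finger_gap(),current_grip_force(),current_position(),np.round(current_force(),1))
c=capture("wrist"); p=proj(c,[.597,-.107,.1]).astype(int); x0,y0=max(0,p[0]-160),max(0,p[1]-150)
cv2.imwrite("pics/turned.png",cv2.resize(c["image"][y0:y0+240,x0:x0+320],(800,600)))
E
```

```text
0.012010699883420064 30.002694725990295 [ 0.59808406 -0.10704073  0.08758825] [-0.   0.8  9.9]
```

View pics/turned.png

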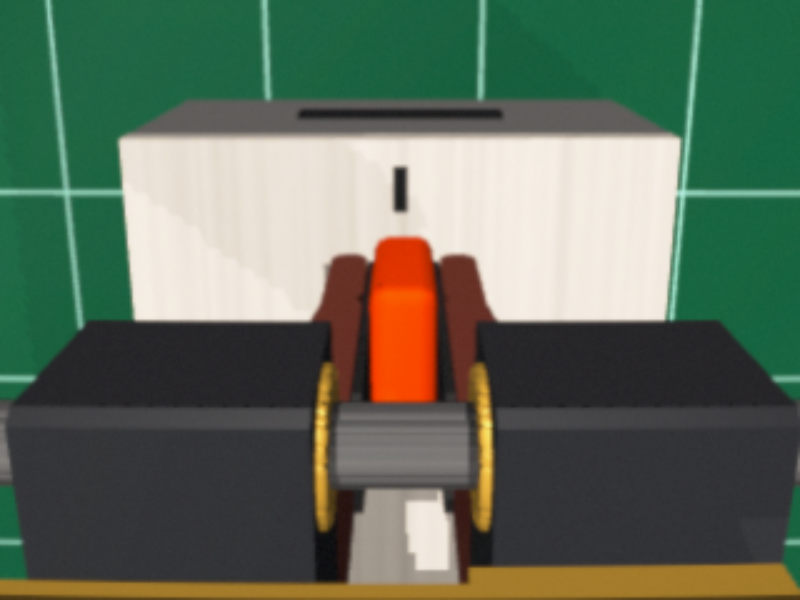

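The wing at (403,320) now lies along the box's y and is still square in the fingers. I'll ease upward and feel for the catch.

```bash
python3 - <<'E'
from look import *
q=down(np.pi/2+np.radians(.15)); p0=current_position(); z=p0[2]
for i in range(7):
    z+=.001; servo_line([.5970,-.1069,z],q,rate=.01); sleep(.1); f=np.array(current_force()); p=current_position()
    print(round(z,4),p.round(4),f.round(1),np.array(current_torque()).round(2))
    if f[2]<-6 or np.linalg.norm(f)>20: break
print(current_clock())
E
```

```text
0.0886 [ 0.5982 -0.1071  0.0896] [ 1. -0.  9.] [ 0.   -0.01 -0.02]
0.0896 [ 0.5982 -0.1071  0.0905] [ 0.2 -0.1  7.8] [-0.12 -0.07 -0.  ]
0.0906 [ 0.5981 -0.1071  0.0911] [ 1.6 -0.2  5.7] [-0.07 -0.42 -0.05]
0.0916 [ 0.5981 -0.1071  0.0912] [ 5.4 -0.8 -4.6] [-0.16 -1.09 -0.01]
0.0926 [ 0.598  -0.107   0.0913] [  7.8  -1.9 -12.3] [-0.33 -1.67 -0.  ]
31.4083
```

The stud holds at z = 0.0912, which puts its origin 20 mm below the hatch top with the pad at about 3 mm, so it is caught. Now I'll relax, release and retreat.

```bash
python3 - <<'E'
from look import *
q=down(np.pi/2+np.radians(.15)); 
servo_line([.5970,-.1069,.0912],q,rate=.01); sleep(.1); print(np.round(current_force(),1))
move_gripper(0.04); p=current_position(); print(p,current_finger_gap(),np.round(current_force(),1))
servo_line([.598,-.107,.17],q,rate=.1); 
move_ptp([.598,-.167,.26],q); sleep(.3)
c=capture("wrist"); print(np.round(current_force(),1),current_clock())
for r in silhouettes("wrist","stud"):
    P,_=cloud(c,r["region"]); print(round(r["conf"],2),np.round(r["xy"]),np.median(P,0).round(4),P[:,2].max().round(4))
a=c["image"]; b=capture("scene")["image"][120:340,20:460]
cv2.imwrite("pics/end.png",np.hstack([cv2.resize(a,(400,300)),cv2.resize(b,(400,300))]))
hsv=cv2.cvtColor(a,cv2.COLOR_BGR2HSV); m=((hsv[...,0]<14)&(hsv[...,1]>150)&(hsv[...,2]>70)); P,_=cloud(c,m); P=P[(P[:,2]>.09)&(P[:,1]>-.15)]
print(cv2.minAreaRect((P[:,:2]*1e4).astype(np.float32)),np.percentile(P[:,2],95))
E
```

```text
[ 6.5 -0.1 -3.4]
[ 0.59687218 -0.10686846  0.09117484] 0.039858850628037915 [0.3 1.7 0.7]
[ 0.5 -0.2 -0.1] 34.2333
0.87 [290. 135.] [ 0.5976 -0.1066  0.1036] 0.106
((5956.0732421875, -1159.760009765625), (483.8499755859375, 1525.495361328125), 89.17753601074219) 0.32419687484454135
```

View pics/end.png

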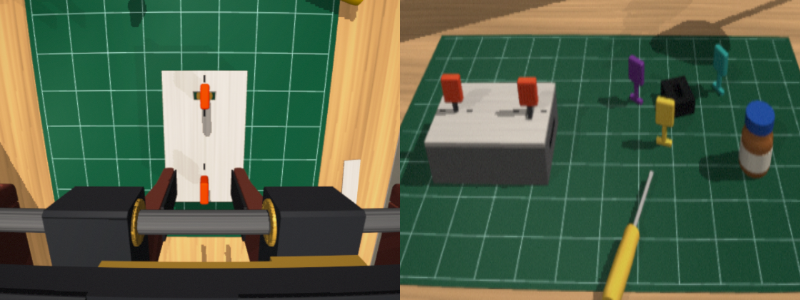

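The final picture shows the stud upright in the slot at (205,95), its wing along the box's y and parallel to the locked one at (205,190). Its top is at 0.104 m. The holder is empty and the jar and screwdriver are where they were.

```bash
python3 -c "
from bench import *
print(close_job())"
```

```text
the job is handed in; nothing more can be done
None
```

The orange wing stud is seated in the dry box's slot, turned a quarter turn clockwise, caught under the hatch and released; peak readings were about 15 N pressing and pulling, and the job was handed in at about 34 s.

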